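# Centre the tub and tare the bench scale

### The job

Get the bench scale ready for weighing: gently push the empty white tub with the fingers across to the middle of the scale's pan, without lifting it. Then, with the hand off the tub, press the blue tare key lightly with the fingertips, right down, let it come back up and withdraw. Do not lean on the pan, do not press the red, white or yellow keys, and leave everything else alone.

Things in the scene. Friction and masses are not known exactly. Their poses are not given: they have to be found in the camera images.
- pan: The fixed scale's flat grey pan, 220 mm deep (x) by 240 mm wide (y), no rim. Origin: middle of its top face, 72 mm above the table; z up. At its -x side, towards the robot, is the white sloping panel, 100 mm deep, 260 mm wide, falling at 15 degrees from 62 to 35 mm above the table, with a blank display and, in front of that, the four keys. The lime disc by the display is a bubble level, not a key.
- tub_mid (a point): Centre of the open, empty, round white plastic tub with a yellow band, half-way up its height. The tub is 55 mm high, 106 mm across at its foot and 116 mm across at the rim, with 3 mm walls, about 0.2 kg, loose on the pan; this point is 27.5 mm above the pan's top. It stands about 40 mm off the pan's middle, to the front, to one side or between these, and slides when pushed.
- key_tare_top (a point): Middle of the top of the blue tare key: a round key 22 mm across that stands 7 mm proud of the sloping panel. z is the key's axis, square to the panel (15 degrees from vertical, leaning towards the robot); it also goes down when pressed straight down. It springs back when let go.
- key_tare (a joint): Travel of the blue tare key: 0 up, 0.004 m fully down. It starts to move at about 1.8 N and is fully down at 4.5 N.
- key_power_top (a point): Middle of the top of the red key, same size and spring, at the left end of the row as the robot sees it. Keys stand 46 mm apart, centre to centre, in the order red, white, blue, yellow from left to right.
- key_power (a joint): Travel of the red key, 0 to 0.004 m. Must not be pressed.
- key_unit (a joint): Travel of the white key, between the red and the blue one, 0 to 0.004 m. Must not be pressed.
- key_print (a joint): Travel of the yellow key, at the right end of the row, 0 to 0.004 m. Must not be pressed.
- spoon: Bystander: steel spoon 200 mm long lying on the table at the left of the scale.
- ramekin: Bystander: white ceramic ramekin, 70 mm across, 42 mm high, on the table at the right of the scale.
- jar: Bystander: amber glass jar with a steel lid, 72 mm across, 105 mm high.
- dredger: Bystander: metal sugar dredger, 68 mm across, 100 mm high.
- measure: Bystander: copper measuring cup, 60 mm across, 50 mm high, with a 55 mm handle.
- scraper: Bystander: steel turner with a black handle lying on the table between the scale and the tray.
- tray: Bystander: baking tray 326 mm by 246 mm with a 16 mm edge, lined with paper, with chocolate clusters up to 25 mm high; at the far left. Does not move; not to be touched.
There are look-alikes about, which are no part of the job. There is more than one size of the part that bears tub_mid; the job needs the largest.

How it is judged (in metres and radians):
On the way, in this order (a step that is already met when the one before it is completed fails the run):
1. the tub stands in the middle of the pan (within 15 mm), at rest, the hand off it (horizontal distance between tub_mid and pan below 0.015 m and linear speed of tub below 0.02 m/s and contact force between each of the arm, the fingers and tub below 0.1 N), for 0.2 s.
2. the blue tare key is pressed down (over 2.5 of its 4 mm), the hand off the tub and the pan (value of joint key_tare above 0.0025 m and contact force between each of the fingers, the arm and tub below 0.1 N and contact force between each of the fingers, the arm and pan below 0.1 N), for 0.1 s.
3. the blue key is back up (value of joint key_tare below 0.0008 m), for 0.1 s.
At the end, for the whole second after the job is handed in: The tub stands upright and at rest on the pan, its centre within 15 mm of the pan's middle, and all four keys are up, the blue one having been pressed at least 2.5 mm after the tub was in place (horizontal distance between tub_mid and pan below 0.015 m and angle between tub's own z axis and vertical below 0.05 rad and z of tub_mid in the frame of pan between 0.024 and 0.031 m and linear speed of tub below 0.01 m/s and value of joint each of key_tare, key_power, key_unit, key_print below 0.0008 m); the robot touches nothing.
It fails at once if the red, white or yellow key is pressed (over 1.5 mm) (value of joint any of key_power, key_unit, key_print above 0.0015 m).
It fails at once if the tub is lifted (over 10 mm), tipped (over 0.25 rad) or leaves the pan (z of tub_mid in the frame of pan above 0.0375 m or z of tub_mid in the frame of pan below 0.015 m or angle between tub's own z axis and vertical above 0.25 rad).
It fails at once if the tub or the tare key is pushed hard (over 15 N), or the hand leans on the pan (over 10 N) (contact force between any of the fingers, the arm and tub above 15 N or contact force between any of the fingers, the arm and key_tare_c0 above 15 N or contact force between any of the fingers, the arm and pan above 10 N).
It fails at once if a bystander is moved (over 10 mm) or the tray is touched (distance of any of spoon, ramekin, jar, dredger, measure, scraper from where it was at the start of the episode above 0.01 m or contact force between any of the fingers, the arm and tray above 0.5 N).
It also fails if it takes over 45 s, if anything falls off the work surface, if the arm or the gripper's body presses on something with over 40 N, if the wrist force passes 120 N, or if a joint passes its speed limit or range.

### The arm

A 6-joint arm with a two-finger parallel gripper is mounted at the origin on the work surface. World frame = base frame: x ahead of the robot, y to its left, z up, the work surface at z = 0. Lengths are in mm, angles in degrees, forces in N, time in s.
With the tool pointing down it reaches from about 350 to 850 mm from the base axis. Payload 8.1 kg.
Tool frame: the origin (TCP) lies midway between the tips of the shut fingers; the grasp point (between the pads) lies 19 mm behind it; x points along the fingers, y is the direction in which the jaws open and shut, and the axes are right-handed (so a half turn about x gives the same grasp; the last joint's range is limited). The gripper opens to 85 mm and grips with 20 to 120 N. Pads are 22 mm wide; open, the fingers measure 114 mm over their backs; the gripper's body (76 mm by 85 mm) begins 54 mm behind the grasp point. The pads swing forward as they close: fully open they stand 13 mm farther back than shut.
Start: joints at [-72.617, 7.471, 85.268, -0, 87.261, -4.893], TCP at [227.467, -555.215, 231.292] pointing down, gripper open.
Joint ranges: [-169.43, 169.43], [-51.17, 129.36], [1.28, 143.12], [-76.62, 256.62], [0, 156.53], [-152.29, 152.29]. Speed limits (degrees/s): [136.94, 136.94, 159.86, 180, 180, 180].

### API

Orientations are given as [roll, pitch, yaw] about the fixed x, y, z axes, in that order (R = Rz(yaw) Ry(pitch) Rx(roll)).
In Python, from bench import r, snapshot, workorder gives the robot as it stands.
- The arm moves only by the tool send_rows, never from a script. Its arguments are lists of equal length, an entry for each row: "offset": the shift along the tool's x, y, z in cm, a list of three; "dr": the turn, a rotation vector about the tool's x, y, z in degrees, a list of three; "grip": the opening in per cent of the stroke, from 0 (shut) to 100 (fully open). In form: {"offset": [[dx, dy, dz], ...], "dr": [[rx, ry, rz], ...], "grip": [grip, ...]}. A call has 1 to 5 rows; each row shifts and turns the commanded pose from where the row before left it, along the tool's axes as they then stand; what a row does not reach is not made up. A row lasts 1/8 s, in which the tool goes at most 62.5 mm and 10.7 degrees, less where a joint would pass 70% of its speed; a pose out of reach is approached as far as the arm can. A call with a gripper value outside its range is refused whole. The fingers move at their own pace and stop on an object; "force" is the grip in N (left out, the last holds). Time passes only in rows, so rows that do not move let the fingers close. It gives the time, the measured TCP pose, the force and the opening at its end, in the units of the state.
- r.sense(): the state, without advancing time (a new reading comes with each control period).
- snapshot(name): name is "scene" or "side" or "wrist"; returns a dict with "pixels" (400x640x3 uint8, red, green, blue), "fx", "fy", "cx", "cy" (pixels), "distortion" ([k1, k2, p1, p2, k3] as OpenCV has them; the pictures are not rectified), "world_to_cam" (4x4, takes a point from world to camera coordinates). Camera axes: x right, y up, looking along -z (the intrinsics and any distortion apply to the point x, -y, -z); pixel columns grow to the right and rows downward; lengths in mm; the calibration is good to about 2 mm. A picture is of the moment at which its call begins. There is no depth.
- workorder.hand_in(): hands the job in, once; it reports no verdict.
The state is a dict: "time": time; "joint_pos": joint angles; "qd": joint speeds; "joint_efforts": joint torques, N m; "tool_pos": TCP position; "tcp_rot": TCP orientation; "ft_force": force on the tool from outside, world axes, zero at the start; "wrist_torque": the same for the moment, N m; "finger_gap": finger opening in mm.
Only numpy, scipy, OpenCV 4.12 (cv2) and the standard library are available. Lean on these libraries where they do the work, as an engineer would, in place of code of your own. Each camera call takes 0.05 s, during which the arm holds its last target.

## Working session

There is one attempt and no reset: what is moved stays moved. The work goes in short steps, Python scripts to look and compute and a tool call to move; the robot and the scene stay as the last step left them, time stands still between calls to the robot, and variables do not carry over. Pictures are saved under pics/ and viewed, and the job is handed in when it is done.

Besides the shell and the picture viewer there is one more tool, called after ">>>" as name(argument=value, ...) on one line, values as JSON. send_rows: Moves the arm, as the interface text tells. Its arguments: {"type":"object","properties":{"offset":{"type":"array","items":{"type":"array","items":{"type":"number"}}},"dr":{"type":"array","items":{"type":"array","items":{"type":"number"}}},"grip":{"type":"array","items":{"type":"number"}},"force":{"type":"number"}},"required":["offset","dr","grip"]}

```bash
mkdir -p pics; ls; python3 - <<'E'
from bench import r, snapshot, workorder
import cv2
s=r.sense(); print({k:s[k] for k in ("time","tool_pos","tcp_rot","ft_force","finger_gap")})
for n in ("scene","side","wrist"):
    d=snapshot(n); cv2.imwrite(f"pics/{n}0.png",d["pixels"][:,:,::-1]); print(n,d["fx"],d["fy"],d["cx"],d["cy"],d["distortion"]); print(d["world_to_cam"])
E
```

```text
pics
{'time': 0.0, 'tool_pos': array([ 227.25772344, -554.68744874,  230.22933544]), 'tcp_rot': array([-95.19189558,  89.89293845, 107.07765594]), 'ft_force': array([-0.75533444,  0.58047635,  0.32124872]), 'finger_gap': 85.14956394657402}
scene 411.7917444430606 411.7917444430606 322.27914060490707 196.3809951509553 [-0.08951105  0.          0.          0.          0.        ]
[[ 7.37344202e-01  6.75439371e-01  1.02559285e-02 -4.26882238e+02]
 [-5.83004705e-01  6.28622191e-01  5.14722890e-01  2.23127999e+02]
 [ 3.41217001e-01 -3.85507193e-01  8.57295260e-01 -1.57250331e+03]
 [ 0.00000000e+00  0.00000000e+00  0.00000000e+00  1.00000000e+00]]
side 377.51543435195003 377.51543435195003 315.5099554612062 201.15194392522207 [-0.02218279  0.          0.          0.          0.        ]
[[-9.39187414e-01 -3.43319391e-01 -7.66790817e-03  5.21059080e+02]
 [ 2.21414649e-01 -6.22469729e-01  7.50671026e-01 -1.64389774e+02]
 [-2.62492960e-01  7.03322993e-01  6.60631678e-01 -1.05842617e+03]
 [ 0.00000000e+00  0.00000000e+00  0.00000000e+00  1.00000000e+00]]
wrist 278.56853895434284 278.56853895434284 320.90696050612837 201.89059101884564 [0.00876094 0.         0.         0.         0.        ]
[[ 3.79980548e-01 -9.24993087e-01 -1.60367769e-03 -5.98894754e+02]
 [ 8.82329475e-01  3.62974018e-01 -2.99573964e-01  3.91346235e+01]
 [ 2.77685939e-01  1.12417307e-01  9.54071731e-01 -3.78851841e+02]
 [ 0.00000000e+00  0.00000000e+00  0.00000000e+00  1.00000000e+00]]
```

View pics/scene0.png

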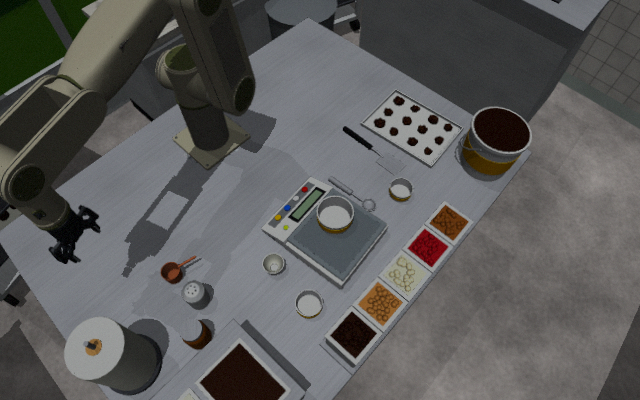

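View pics/side0.png

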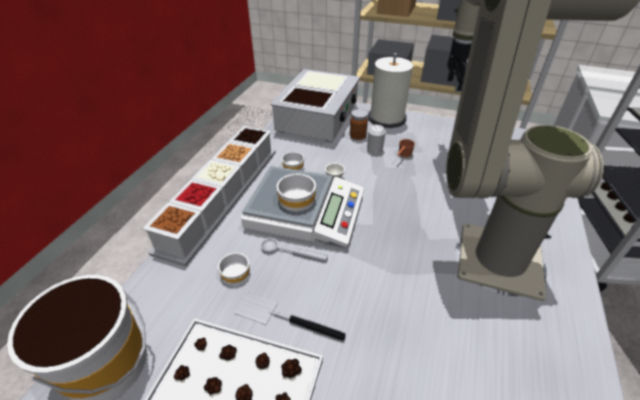

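View pics/wrist0.png

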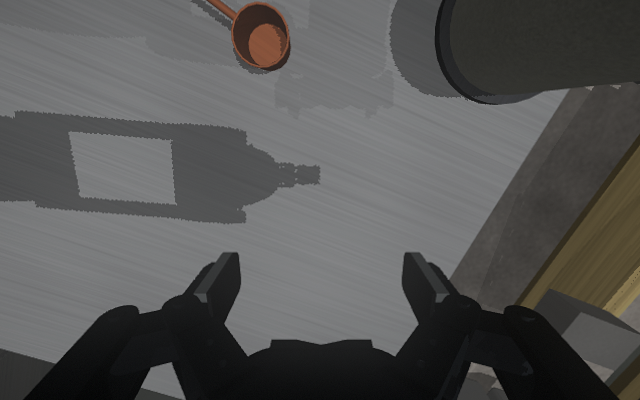

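The scene view shows tub candidates at (335,213) on the pan, and two smaller yellow-banded ones on the table at (400,189) and (308,305). The ramekin is at (273,264), and the bucket at (497,140) is far too large. Only the one at (335,213) stands on the pan and is the largest tub. I'll confirm that in enlarged crops.

```bash
cat > h.py <<'E'
import numpy as np, cv2
from bench import r, snapshot, workorder
F=np.diag([1,-1,-1.])
def cam(d):
    K=np.array([[d["fx"],0,d["cx"]],[0,d["fy"],d["cy"]],[0,0,1]]); D=np.array(d["distortion"]); W=np.array(d["world_to_cam"])
    return K,D,F@W[:3,:3],F@W[:3,3]
def ray(d,uv):
    K,D,R,t=cam(d); p=cv2.undistortPoints(np.array(uv,float).reshape(-1,1,2),K,D).reshape(-1,2)
    v=np.c_[p,np.ones(len(p))]@R; return -R.T@t, v
def plane(d,uv,z):
    c,v=ray(d,uv); return c+v*((z-c[2])/v[:,2])[:,None]
def proj(d,P):
    K,D,R,t=cam(d); return cv2.projectPoints(np.array(P,float).reshape(-1,3),cv2.Rodrigues(R)[0],t,K,D)[0].reshape(-1,2)
def tri(*obs):
    A=np.zeros((3,3));b=np.zeros(3)
    for d,uv in obs:
        c,v=ray(d,[uv]); v=v[0]/np.linalg.norm(v[0]); M=np.eye(3)-np.outer(v,v); A+=M;b+=M@c
    return np.linalg.solve(A,b)
E
python3 - <<'E'
from h import *
d=snapshot("scene"); e=snapshot("side")
a=cv2.resize(d["pixels"][165:290,250:400],None,fx=4,fy=4,interpolation=cv2.INTER_CUBIC)
b=cv2.resize(e["pixels"][145:260,230:380],None,fx=4,fy=4,interpolation=cv2.INTER_CUBIC)
cv2.imwrite("pics/sc1.png",a[:,:,::-1]);cv2.imwrite("pics/si1.png",b[:,:,::-1])
E
```

```text
(no output)
```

View pics/sc1.png

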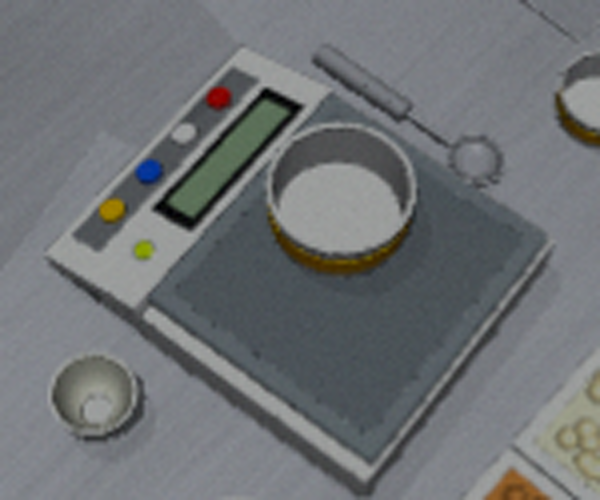

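View pics/si1.png

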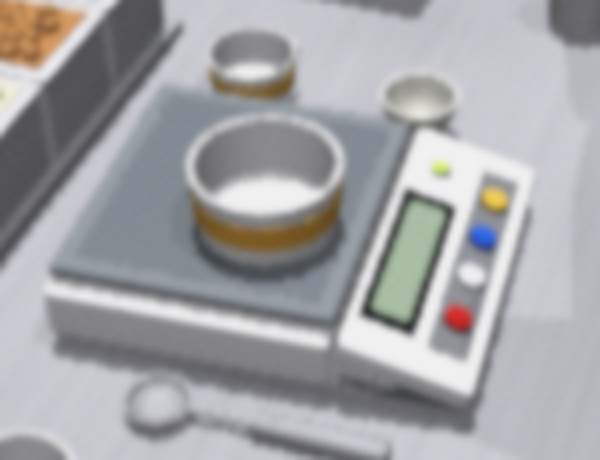

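The crops confirm it: the big tub sits on the pan, rim centre near crop (342,190). The smaller copies are off the pan. The keys run yellow, blue, white, red. Next I'll measure.

```bash
cat > meas.py <<'E'
from h import *
from scipy.optimize import least_squares
def panrect(d,box):
    im=cv2.cvtColor(d["pixels"],cv2.COLOR_RGB2HSV).astype(int); m=np.zeros(im.shape[:2],np.uint8)
    x0,y0,x1,y1=box; s=im[y0:y1,x0:x1]
    m[y0:y1,x0:x1]=((s[...,0]>95)&(s[...,0]<115)&(s[...,1]>35)&(s[...,2]<150)).astype(np.uint8)*255
    m=cv2.morphologyEx(m,cv2.MORPH_OPEN,np.ones((3,3),np.uint8))
    c=max(cv2.findContours(m,cv2.RETR_EXTERNAL,cv2.CHAIN_APPROX_NONE)[0],key=cv2.contourArea)
    P=plane(d,c.reshape(-1,2),72)[:,:2].astype(np.float32)
    return cv2.minAreaRect(cv2.convexHull(P)),m
def blob(d,lo,hi,box):
    im=cv2.cvtColor(d["pixels"],cv2.COLOR_RGB2HSV); x0,y0,x1,y1=box
    m=cv2.inRange(im,np.array(lo),np.array(hi)); k=np.zeros_like(m); k[y0:y1,x0:x1]=m[y0:y1,x0:x1]
    n,l,st,c=cv2.connectedComponentsWithStats(k); i=1+np.argmax(st[1:,4]); return c[i],st[i,4]
def rim(d,uv,z=127):
    P=plane(d,uv,z)[:,:2]
    q=least_squares(lambda c:np.hypot(*(P-c[:2]).T)-c[2],[*P.mean(0),58]).x; return q
SB=(262,170,395,290); EB=(240,150,375,245)
E
python3 - <<'E'
from meas import *
d=snapshot("scene"); e=snapshot("side")
for n,x,b in(("sc",d,SB),("si",e,EB)):
    q,m=panrect(x,b); print(n,"pan",q); cv2.imwrite(f"pics/m_{n}.png",cv2.resize(m[b[1]:b[3],b[0]:b[2]],None,fx=4,fy=4))
for n,lo,hi in(("blue",(105,140,90),(125,255,255)),("yellow",(16,140,150),(26,255,255)),("red",(170,140,90),(180,255,255)),("lime",(28,120,120),(45,255,255))):
    a,na=blob(d,lo,hi,(265,175,330,240)); b,nb=blob(e,lo,hi,(330,175,372,245))
    print(n,a.round(1),na,b.round(1),nb,tri((d,a),(e,b)).round(1), plane(d,[a],52)[0].round(1),plane(e,[b],52)[0].round(1))
f=lambda L,o:[((x+.5)/4-.5+o[0],(y+.5)/4-.5+o[1]) for x,y in L]
print("rim sc",rim(d,f([(267,190),(342,123),(416,190),(342,257)],(250,165))))
print("rim si",rim(e,f([(186,168),(265,114),(345,165),(265,220)],(230,145))))
print("pan sc corners",plane(d,f([(330,95),(552,242),(368,460),(150,305)],(250,165)),72).round(1))
print("pan si corners",plane(e,f([(165,88),(412,125),(338,318),(50,270)],(230,145)),72).round(1))
E
```

```text
sc pan ((688.6846313476562, -77.22569274902344), (12.164323806762695, 13.171408653259277), 41.96476364135742)Traceback (most recent call last):
  File "<stdin>", line 4, in <module>
  File "meas.py", line 8, in panrect
    c=max(cv2.findContours(m,cv2.RETR_EXTERNAL,cv2.CHAIN_APPROX_NONE)[0],key=cv2.contourArea)
ValueError: max() iterable argument is empty
```

```bash
python3 -c "
import cv2,numpy as np
a=cv2.imread('pics/m_sc.png');b=cv2.imread('pics/m_si.png');print(a.shape,b.shape)"
```

```text
[ WARN:0@0.024] global loadsave.cpp:275 findDecoder imread_('pics/m_si.png'): can't open/read file: check file path/integrity
Traceback (most recent call last):
AttributeError: 'NoneType' object has no attribute 'shape'
```

View pics/m_sc.png

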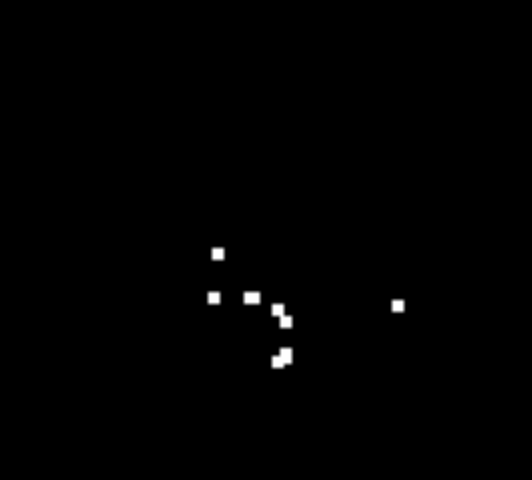

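The pan threshold was too tight, so I'll sample the pan colour.

```bash
python3 - <<'E'
import re
s=open('meas.py').read()
s=s.replace("(s[...,0]>95)&(s[...,0]<115)&(s[...,1]>35)&(s[...,2]<150)","(s[...,0]>85)&(s[...,0]<125)&(s[...,1]>SMIN)&(s[...,2]<VMAX)&(s[...,2]>50)").replace("def panrect(d,box):","def panrect(d,box,SMIN=25,VMAX=135):")
s=s.replace("m=cv2.morphologyEx(m,cv2.MORPH_OPEN,np.ones((3,3),np.uint8))","m=cv2.medianBlur(m,5)")
open('meas.py','w').write(s)
E
python3 - <<'E'
from meas import *
d=snapshot("scene"); e=snapshot("side")
H=lambda x:cv2.cvtColor(x["pixels"],cv2.COLOR_RGB2HSV)
print(H(d)[255:258,335:338].reshape(-1,3).tolist(),H(d)[190:192,275:277].tolist()); print(H(e)[205:207,260:263].tolist(),H(e)[225,320:323].tolist())
for n,x,b in(("sc",d,SB),("si",e,EB)):
  try:
    q,m=panrect(x,b); print(n,"pan",q); cv2.imwrite(f"pics/m2_{n}.png",cv2.resize(m[b[1]:b[3],b[0]:b[2]],None,fx=4,fy=4))
  except Exception as E: print(E)
for n,lo,hi in(("blue",(105,140,90),(125,255,255)),("yellow",(16,140,150),(26,255,255)),("red",(170,140,90),(180,255,255)),("lime",(28,120,120),(45,255,255))):
    a,na=blob(d,lo,hi,(265,175,330,240)); b,nb=blob(e,lo,hi,(330,175,372,245))
    print(n,a.round(1),na,b.round(1),nb,tri((d,a),(e,b)).round(1), plane(d,[a],52)[0].round(1),plane(e,[b],52)[0].round(1))
f=lambda L,o:[((x+.5)/4-.5+o[0],(y+.5)/4-.5+o[1]) for x,y in L]
print("rim sc",rim(d,f([(267,190),(342,123),(416,190),(342,257)],(250,165))))
print("rim si",rim(e,f([(186,168),(265,114),(345,165),(265,220)],(230,145))))
print("pan sc corners",plane(d,f([(330,95),(552,242),(368,460),(150,305)],(250,165)),72).round(1))
print("pan si corners",plane(e,f([(165,88),(412,125),(338,318),(50,270)],(230,145)),72).round(1))
E
```

```text
[[104, 37, 89], [103, 41, 88], [100, 35, 88], [102, 39, 85], [102, 38, 87], [103, 34, 91], [102, 37, 89], [104, 37, 89], [105, 40, 89]] [[[115, 12, 123], [107, 18, 125]], [[105, 17, 122], [110, 19, 123]]]
[[[104, 26, 147], [105, 27, 149], [106, 26, 148]], [[106, 26, 147], [104, 26, 146], [106, 26, 148]]] [[150, 1, 228], [150, 1, 212], [135, 3, 191]]
sc pan ((637.9379272460938, 2.6977310180664062), (217.36480712890625, 237.63815307617188), 4.714943885803223)
si pan ((592.1380615234375, 73.99494934082031), (111.7862319946289, 46.338375091552734), 17.21418571472168)
blue [286.7 207.2] 27 [350.4 204. ] 23 [450.4 -33.5  46.8] [451.5 -35.8  52. ] [450. -27.  52.]
yellow [277.2 216.6] 14 [353.1 194.6] 17 [453.9 -79.7  47.6] [453.8 -81.8  52. ] [454.4 -73.1  52. ]
red [307. 188.] 1 [342. 222.] 1 [450.5  61.9  56.7] [449.   64.2  52. ] [451.2  56.9  52. ]
lime [285.5 226.9] 15 [340. 187.] 1 [502.6 -90.9  56.4] [499.9 -89.8  52. ] [504.8 -95.5  52. ]
rim sc [605.31910633  27.30600437  58.10759682]
rim si [603.4659878   31.14267415  60.14934456]
pan sc corners [[ 520.5  111.4   72. ]
 [ 742.1  128.8   72. ]
 [ 753.3 -106.7   72. ]
 [ 546.3 -126.9   72. ]]
pan si corners [[ 750.8  -97.9   72. ]
 [ 538.  -118.8   72. ]
 [ 517.7  111.3   72. ]
 [ 734.2  135.7   72. ]]
```

```bash
cat > st.py <<'E'
from h import *
from scipy.spatial.transform import Rotation as Ro
def st():
    s=r.sense(); R=Ro.from_euler('xyz',s["tcp_rot"],degrees=True).as_matrix(); return s,R
def need(P,jaw=None):
    """offset cm in tool axes to reach P; and turn about tool x (deg) to bring jaw y axis to world angle jaw (mod 180) with tool x down"""
    s,R=st(); print("t",s["time"],"pos",s["tool_pos"].round(1),"F",s["ft_force"].round(2),"gap",round(s["finger_gap"],1)); print(R.round(3))
    print("offset cm",(R.T@(np.array(P)-s["tool_pos"])/10).round(2))
    if jaw is not None:
        for k in(0,180):
            a=np.radians(jaw+k); y=np.array([np.cos(a),np.sin(a),0]); x=np.array([0,0,-1.]); G=np.c_[x,y,np.cross(x,y)]
            print("turn",k,Ro.from_matrix(R.T@G).as_rotvec(degrees=True).round(2))
E
python3 - <<'E'
from st import *
need((500,30,300),52); d=snapshot("scene"); w=snapshot("wrist"); K,D,R,t=cam(w); print("wristcam",-R.T@t, r.sense()["joint_pos"])
print(plane(d,[(97,355),(172,272),(195,295),(198,335),(250,370)],0).round(0))
E
```

```text
t 0.45 pos [ 227.5 -555.2  231.2] F [-0.31  0.61 -0.03] gap 85.4
[[-0.     0.379 -0.925]
 [ 0.    -0.925 -0.379]
 [-1.    -0.    -0.   ]]
offset cm [ -6.87 -43.82 -47.4 ]
turn 0 [-1.1972e+02 -1.0000e-02  1.0000e-02]
turn 180 [6.028e+01 0.000e+00 1.000e-02]
wristcam [ 298.31748835 -525.83388284  373.12854552] [-7.26170743e+01  7.46918002e+00  8.52668889e+01  1.06924076e-04
  8.72617781e+01 -4.89315154e+00]
[[ 371. -752.    0.]
 [ 327. -435.    0.]
 [ 440. -432.    0.]
 [ 542. -503.    0.]
 [ 727. -465.    0.]]
```

>>> send_rows(offset=[[-0.7,-4.1,-4.4],[-0.7,-4.1,-4.4],[-0.7,-4.1,-4.4],[-0.7,-4.1,-4.4],[-0.7,-4.1,-4.4]], dr=[[0,0,0],[0,0,0],[0,0,0],[0,0,0],[0,0,0]], grip=[55,55,55,55,55])

```text
time: 1.18
tool_pos: [353.8, -280.4, 266.8]
tcp_rot: [123.0, 89.9, -34.8]
ft_force: [0.6, -0.4, -0.1]
finger_gap: 47.1
```

>>> send_rows(offset=[[-0.7,-4.1,-4.4],[-0.7,-4.1,-4.4],[-0.7,-4.1,-4.4],[-0.7,-4.1,-4.4],[-0.7,-4.1,-4.4]], dr=[[0,0,0],[0,0,0],[0,0,0],[0,0,0],[0,0,0]], grip=[55,55,55,55,55])

```text
time: 1.8
tool_pos: [479.8, -7.1, 302.0]
tcp_rot: [145.4, 89.9, -12.3]
ft_force: [0.3, -1.5, -0.3]
finger_gap: 46.8
```

>>> send_rows(offset=[[0,0,0],[0,0,0],[0,0,0],[0,0,0],[0,0,0]], dr=[[-10,0,0],[-10,0,0],[-10,0,0],[-10,0,0],[-10,0,0]], grip=[55,55,55,55,55])

```text
time: 2.42
tool_pos: [479.2, -9.0, 301.4]
tcp_rot: [101.8, 90.0, -5.6]
ft_force: [0.4, 0.5, 0.4]
finger_gap: 46.9
```

>>> send_rows(offset=[[0,0,0],[0,0,0],[0,0,0],[0,0,0],[0,0,0]], dr=[[-10,0,0],[-10,0,0],[-10,0,0],[-10,0,0],[-10,0,0]], grip=[55,55,55,55,55])

```text
time: 3.05
tool_pos: [479.2, -9.0, 301.5]
tcp_rot: [57.0, 90.0, -0.4]
ft_force: [-0.1, 0.2, -1.1]
finger_gap: 47.0
```

>>> send_rows(offset=[[0,0,0],[0,0,0],[0,0,0]], dr=[[-10,0,0],[-10,0,0],[0,0,0]], grip=[55,55,55])

```text
time: 3.42
tool_pos: [479.2, -9.0, 301.4]
tcp_rot: [36.5, 90.0, -1.3]
ft_force: [-0.5, -0.1, 0.2]
finger_gap: 47.0
```

```bash
python3 - <<'E'
from st import *
w=snapshot("wrist"); cv2.imwrite("pics/w1.png",w["pixels"][:,:,::-1]); need((510,50,260),52)
E
```

```text
t 3.475 pos [479.2  -9.  301.4] F [-0.16  0.04 -0.32] gap 47.1
[[ 0.     0.615  0.789]
 [-0.     0.789 -0.615]
 [-1.     0.     0.   ]]
offset cm [ 4.14  6.55 -1.2 ]
turn 0 [ 0.06  0.01 -0.01]
turn 180 [-1.7994e+02  1.0000e-02  2.0000e-02]
```

View pics/w1.png

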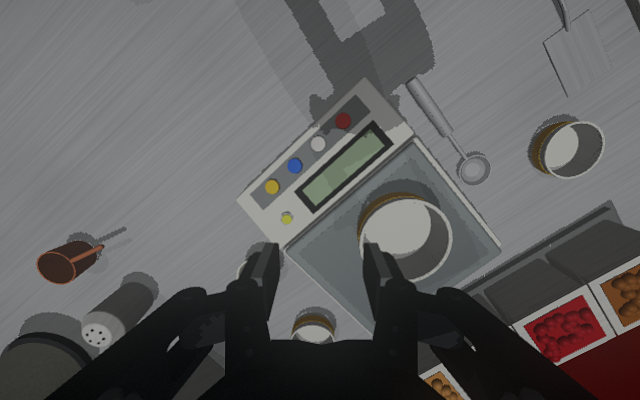

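The wrist view shows the keys at yellow (272,187), blue (294,166), white (318,144) and red (343,120). The tub rim is near (405,235), and pan corners are at (415,137), (501,251) and (286,250). I'll enlarge it for edge points.

```bash
python3 - <<'E'
from meas import *
w=snapshot("wrist"); np.savez("w1.npz",**{k:w[k] for k in w})
c=cv2.resize(w["pixels"][110:310,255:515],None,fx=3,fy=3,interpolation=cv2.INTER_CUBIC); c=cv2.convertScaleAbs(c,alpha=1.5)
cv2.imwrite("pics/w1c.png",c[:,:,::-1])
for n,lo,hi in(("blue",(105,120,60),(125,255,255)),("yellow",(16,120,80),(28,255,255)),("red",(170,120,60),(180,255,255))):
    a,k=blob(w,lo,hi,(260,105,360,200)); print(n,a,k,plane(w,[a],47.5).round(1))
E
```

```text
blue [294.34131737 165.5988024 ] 167 [[450.6 -34.5  47.5]]
yellow [271.8625 186.6375] 160 [[454.3 -80.2  47.5]]Traceback (most recent call last):
  File "<stdin>", line 6, in <module>
  File "meas.py", line 14, in blob
    n,l,st,c=cv2.connectedComponentsWithStats(k); i=1+np.argmax(st[1:,4]); return c[i],st[i,4]
                                                      ~~~~~~~~~^^^^^^^^^^
    return _wrapfunc(a, 'argmax', axis=axis, out=out, **kwds)
    return bound(*args, **kwds)
ValueError: attempt to get argmax of an empty sequence
```

View pics/w1c.png

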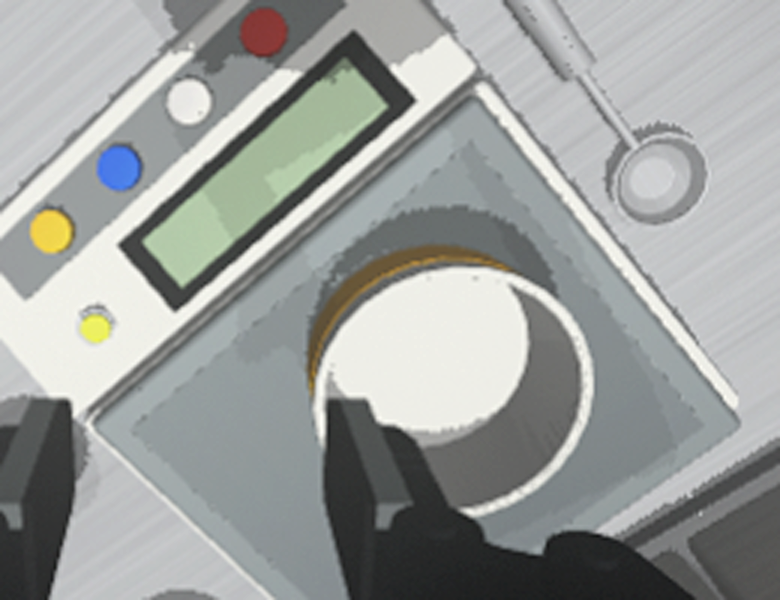

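```bash
python3 - <<'E'
from meas import *
w=dict(np.load("w1.npz"))
f=lambda L:[((x+.5)/3-.5+255,(y+.5)/3-.5+110) for x,y in L]
print("rim",rim(w,f([(315,405),(345,325),(400,280),(450,265),(510,272),(560,305),(592,365),(590,420),(555,475),(500,512)])))
C=plane(w,f([(477,92),(738,420),(93,422)]),72)[:,:2]; print("corners FL,BL,FR",C.round(1)); print("lens",np.linalg.norm(C[1]-C[0]),np.linalg.norm(C[2]-C[0]),"centre",(C[1]+C[2])/2)
for v in(C[1]-C[0],C[0]-C[2]): print(np.degrees(np.arctan2(v[1],v[0])))
E
```

```text
rim [604.79427458  27.84524893  58.11459107]
corners FL,BL,FR [[ 518.7  114. ]
 [ 731.3  130.1]
 [ 538.  -120.4]]
lens 213.16568987098282 235.1292121893588 centre [634.64278181   4.88305986]
4.3539754585951265
94.71690031722825
```

>>> send_rows(offset=[[0,0,0],[0,0,0]], dr=[[-2.4,0,0],[0,0,0]], grip=[55,55])

```text
time: 3.78
tool_pos: [479.2, -9.0, 301.3]
tcp_rot: [70.0, 90.0, 34.6]
ft_force: [-0.4, 0.2, 0.6]
finger_gap: 46.7
```

```bash
python3 - <<'E'
from st import *
need((536.5,77,160),54.4)
E
```

```text
t 3.775 pos [479.2  -9.  301.3] F [-0.44  0.15  0.58] gap 46.7
[[ 0.     0.58   0.814]
 [ 0.     0.814 -0.58 ]
 [-1.     0.     0.   ]]
offset cm [14.13 10.33 -0.33]
turn 0 [ 0.12  0.   -0.  ]
turn 180 [-179.88    0.      0.  ]
```

>>> send_rows(offset=[[0,5.2,-0.2],[0,5.1,-0.1],[5,0,0],[5,0,0],[4,0,0]], dr=[[0,0,0],[0,0,0],[0,0,0],[0,0,0],[0,0,0]], grip=[55,55,55,55,55])

```text
time: 4.4
tool_pos: [535.5, 77.0, 158.9]
tcp_rot: [-141.5, 89.9, -177.0]
ft_force: [-0.5, 0.9, 0.4]
finger_gap: 47.1
```

```bash
python3 - <<'E'
from st import *
need((536.5,77,84),54.4)
w=snapshot("wrist"); cv2.imwrite("pics/w2.png",w["pixels"][:,:,::-1])
d=snapshot("side"); cv2.imwrite("pics/si2.png",cv2.resize(d["pixels"][80:280,200:400],None,fx=3,fy=3)[:,:,::-1])
E
```

```text
t 4.4 pos [535.5  77.  158.9] F [-0.51  0.86  0.41] gap 47.1
[[-0.002  0.58   0.814]
 [-0.     0.814 -0.58 ]
 [-1.    -0.001 -0.001]]
offset cm [7.49 0.07 0.09]
turn 0 [ 0.13 -0.07  0.06]
turn 180 [-1.7987e+02 -9.0000e-02 -1.2000e-01]
```

View pics/w2.png

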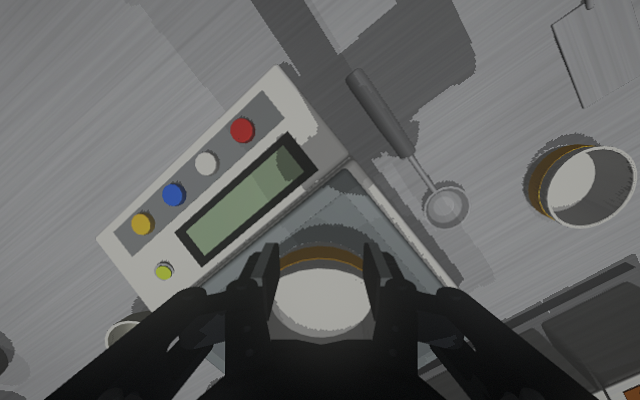

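View pics/si2.png

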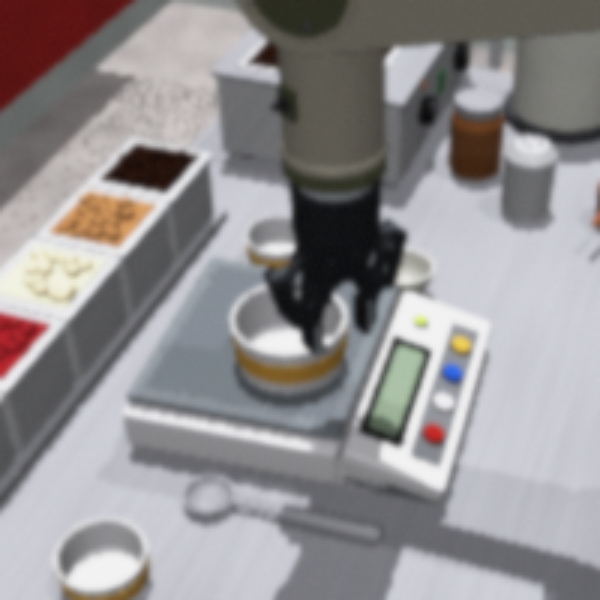

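The wrist view shows the tub centred between the fingers at about (320,300). The side view shows the fingers in front of the tub and clear of it. Descending.

>>> send_rows(offset=[[2.5,0,0],[2.5,0,0],[1.5,0,0],[1,0,0],[0,0,0]], dr=[[0,0,0],[0,0,0],[0,0,0],[0,0,0],[0,0,0]], grip=[55,55,55,55,55])

```text
time: 5.12
tool_pos: [536.3, 76.7, 86.4]
tcp_rot: [-139.3, 90.0, -174.6]
ft_force: [0.3, -0.1, -0.5]
finger_gap: 46.8
```

```bash
python3 - <<'E'
from st import *
need((585.5,41.7,84),54.4)
a=snapshot("side"); b=snapshot("scene")
cv2.imwrite("pics/si3.png",np.hstack([cv2.resize(a["pixels"][130:260,230:360],None,fx=3,fy=3),cv2.resize(b["pixels"][150:280,255:385],None,fx=3,fy=3)])[:,:,::-1])
E
```

```text
t 5.125 pos [536.3  76.7  86.4] F [ 0.27 -0.1  -0.52] gap 46.8
[[-0.     0.579  0.816]
 [-0.     0.816 -0.579]
 [-1.    -0.    -0.   ]]
offset cm [ 0.24 -0.01  6.04]
turn 0 [ 0.25 -0.02  0.01]
turn 180 [-1.7975e+02 -2.0000e-02 -2.0000e-02]
```

View pics/si3.png

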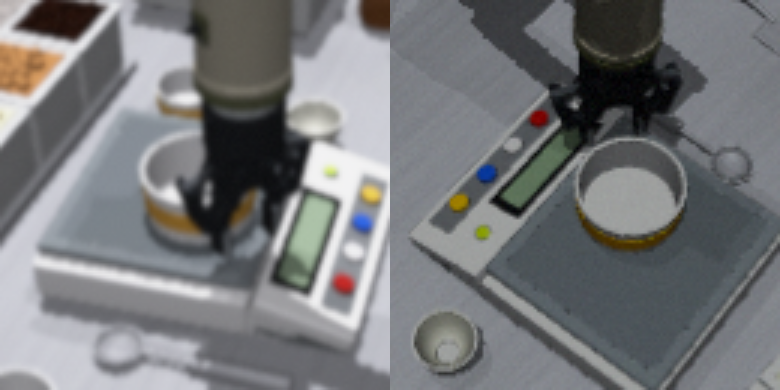

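>>> send_rows(offset=[[0,0,0.5],[0,0,0.5],[0,0,0.4],[0,0,0.3],[0,0,0.3]], dr=[[0,0,0],[0,0,0],[0,0,0],[0,0,0],[0,0,0]], grip=[55,55,55,55,55])

```text
time: 5.85
tool_pos: [552.8, 65.0, 86.2]
tcp_rot: [-154.6, 90.0, 170.1]
ft_force: [-0.5, 0.2, 0.6]
finger_gap: 47.2
```

>>> send_rows(offset=[[0,0,0.3],[0,0,0.3],[0,0,0.3],[0,0,0.3],[0,0,0.3]], dr=[[0,0,0],[0,0,0],[0,0,0],[0,0,0],[0,0,0]], grip=[55,55,55,55,55])

```text
time: 6.48
tool_pos: [565.0, 56.4, 86.3]
tcp_rot: [133.6, 90.0, 98.3]
ft_force: [-1.1, -0.5, -0.7]
finger_gap: 47.0
```

```bash
python3 - <<'E'
from st import *
need((585.5,41.7,84),54.4)
b=snapshot("scene")
cv2.imwrite("pics/sc4.png",cv2.resize(b["pixels"][165:290,250:400],None,fx=4,fy=4,interpolation=cv2.INTER_CUBIC)[:,:,::-1])
E
```

```text
t 6.475 pos [565.   56.4  86.3] F [-1.08 -0.46 -0.68] gap 47.0
[[-0.     0.578  0.816]
 [ 0.     0.816 -0.578]
 [-1.     0.    -0.   ]]
offset cm [ 0.23 -0.02  2.52]
turn 0 [ 0.28 -0.   -0.  ]
turn 180 [-179.72    0.     -0.  ]
```

View pics/sc4.png

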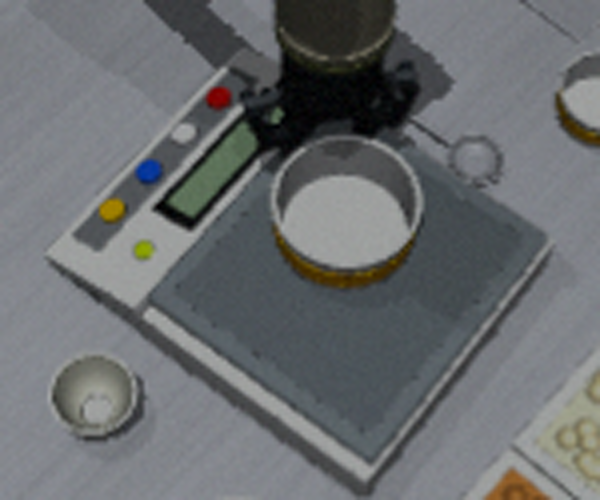

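The tub has moved. Its rim now spans crop x 272–423, y 137–271. Measuring it.

```bash
python3 - <<'E'
from meas import *
d=snapshot("scene")
f=lambda L,o:[((x+.5)/4-.5+o[0],(y+.5)/4-.5+o[1]) for x,y in L]
q=rim(d,f([(272,203),(347,137),(423,202),(347,271)],(250,165)));print(q); T=r.sense()["tool_pos"][:2]
u=np.array([.816,-.578]);v=np.array([.578,.816])
print("dist along/across",(q[:2]-T)@u,(q[:2]-T)@v,"to centre",(np.array([637.5,4.5])-q[:2])@u,(np.array([637.5,4.5])-q[:2])@v)
E
```

```text
[616.87683546  21.26510456  58.08305053]
dist along/across 62.411584264804205 1.2898672882357365 to centre 26.5187327006792 -1.760136215026596
```

>>> send_rows(offset=[[0,0,0.3],[0,0,0.3],[0,0,0.3],[0,0,0.3],[0,0,0.3]], dr=[[0,0,0],[0,0,0],[0,0,0],[0,0,0],[0,0,0]], grip=[55,55,55,55,55])

```text
time: 7.2
tool_pos: [577.3, 47.7, 86.3]
tcp_rot: [-126.8, 90.0, -162.1]
ft_force: [-0.3, -0.2, 0.0]
finger_gap: 46.7
```

>>> send_rows(offset=[[0,0,0.3],[0,0,0.3],[0,0,0.3],[0,0,0.2],[0,0,0]], dr=[[0,0,0],[0,0,0],[0,0,0],[0,0,0],[0,0,0]], grip=[55,55,55,55,55])

```text
time: 7.82
tool_pos: [586.3, 41.3, 86.3]
tcp_rot: [14.1, 90.0, -21.2]
ft_force: [-0.4, 0.6, -0.4]
finger_gap: 47.0
```

```bash
python3 - <<'E'
from st import *
need((536,77,84),54.4)
b=snapshot("scene");a=snapshot("side")
cv2.imwrite("pics/sc5.png",cv2.resize(b["pixels"][165:290,250:400],None,fx=4,fy=4,interpolation=cv2.INTER_CUBIC)[:,:,::-1])
cv2.imwrite("pics/si5.png",cv2.resize(a["pixels"][145:260,230:380],None,fx=4,fy=4,interpolation=cv2.INTER_CUBIC)[:,:,::-1])
E
```

```text
t 7.825 pos [586.3  41.3  86.3] F [-0.36  0.58 -0.38] gap 47.0
[[ 0.     0.578  0.816]
 [-0.     0.816 -0.578]
 [-1.     0.     0.   ]]
offset cm [ 0.23  0.   -6.16]
turn 0 [ 0.27  0.02 -0.  ]
turn 180 [-1.7973e+02  1.0000e-02  2.0000e-02]
```

View pics/sc5.png

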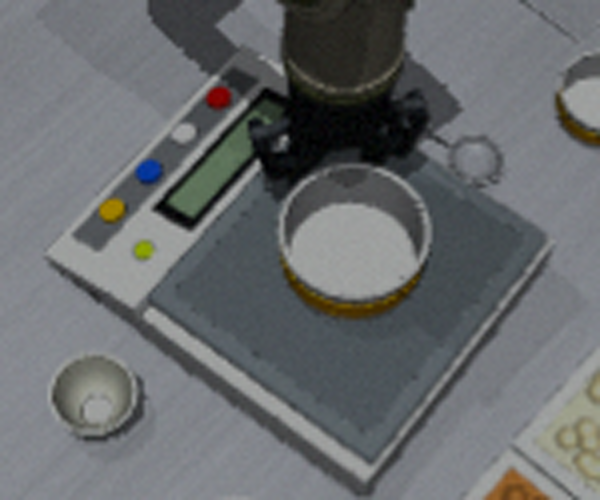

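View pics/si5.png

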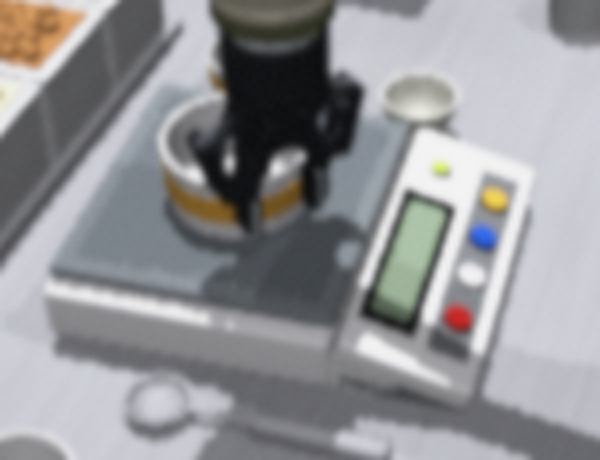

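The tub rim in the scene crop now spans x 279–430, y 165–300, close to the middle of the pan.

```bash
python3 - <<'E'
from meas import *
d=snapshot("scene")
f=lambda L,o:[((x+.5)/4-.5+o[0],(y+.5)/4-.5+o[1]) for x,y in L]
q=rim(d,f([(279,232),(354,165),(430,232),(354,300)],(250,165)));print(q); T=r.sense()["tool_pos"][:2]
u=np.array([.816,-.578]);v=np.array([.578,.816]);C=np.array([637.5,4.5])
print("dist along/across",(q[:2]-T)@u,(q[:2]-T)@v,"to centre",(C-q[:2])@u,(C-q[:2])@v, C-q[:2])
E
```

```text
[637.02475132   6.45855396  57.44099285]
dist along/across 61.682950165927274 0.8665205555068038 to centre 1.5198471106205713 -1.323486291456502 [ 0.47524868 -1.95855396]
```

About 2 mm from centre. Backing off, then rising and shutting the fingers.

>>> send_rows(offset=[[0,0,-0.6],[0,0,-1.2],[0,0,-1.2],[0,0,-1],[-4,0,0]], dr=[[0,0,0],[0,0,0],[0,0,0],[0,0,0],[0,0,0]], grip=[55,55,55,55,55])

```text
time: 8.6
tool_pos: [549.4, 65.3, 122.9]
tcp_rot: [-144.1, 89.5, -179.3]
ft_force: [0.4, 0.2, 0.8]
finger_gap: 47.1
```

>>> send_rows(offset=[[-5,0,0],[-5,0,0],[-2,0,0],[0,0,0]], dr=[[0,0,0],[0,0,0],[0,0,0],[0,0,0]], grip=[0,0,0,0], force=20)

```text
time: 9.1
tool_pos: [554.1, 64.9, 247.7]
tcp_rot: [37.4, 89.8, 2.1]
ft_force: [0.1, -0.3, 0.2]
finger_gap: 0.4
```

```bash
python3 - <<'E'
from st import *
need((450.5,-34,160),94.6)
for n in("scene","side","wrist"):
    b=snapshot(n)
    if n=="wrist": cv2.imwrite("pics/w6.png",b["pixels"][:,:,::-1])
    else:
        x0,y0,x1,y1=(250,165,400,290) if n=="scene" else (230,145,380,260)
        cv2.imwrite(f"pics/{n}6.png",cv2.resize(b["pixels"][y0:y1,x0:x1],None,fx=4,fy=4,interpolation=cv2.INTER_CUBIC)[:,:,::-1])
E
```

```text
t 9.1 pos [554.1  64.9 247.7] F [ 0.13 -0.29  0.19] gap 0.4
[[ 0.003  0.578  0.816]
 [ 0.     0.816 -0.578]
 [-1.     0.002  0.003]]
offset cm [  8.74 -14.07  -2.76]
turn 0 [-39.91   0.18  -0.06]
turn 180 [ 1.4009e+02 -7.0000e-02 -2.3000e-01]
```

View pics/w6.png

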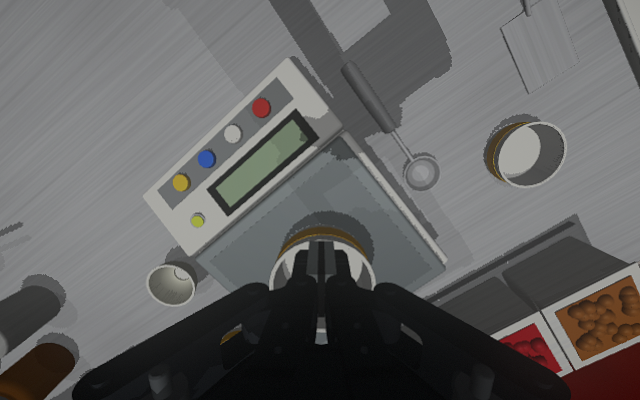

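View pics/scene6.png

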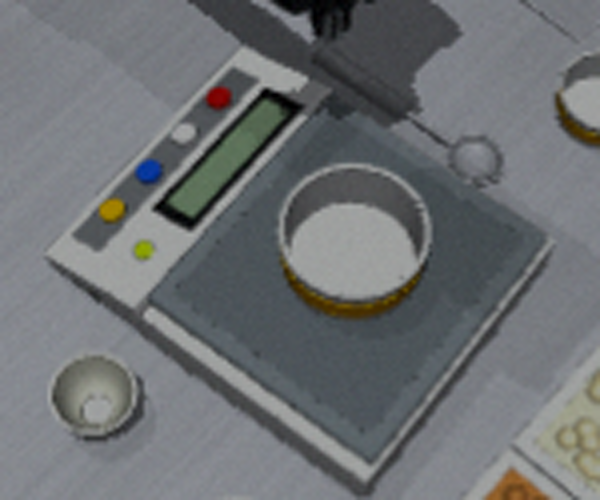

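View pics/side6.png

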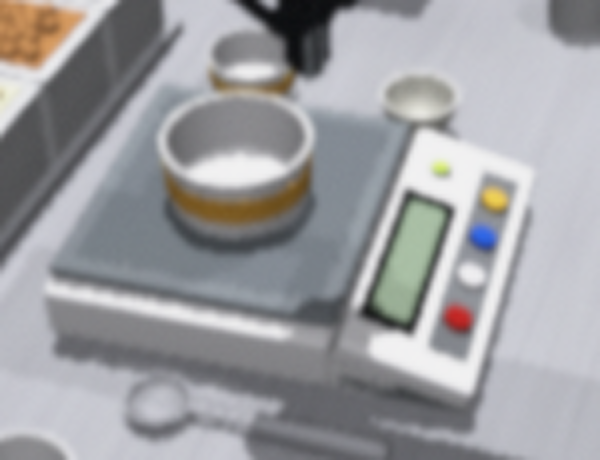

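The hand is clear. The scene rim is unchanged (279–430, 165–300), and the wrist view shows the blue key at (206,158). Moving over the key and squaring the jaws to the row.

>>> send_rows(offset=[[0,-4.7,-0.9],[0,-4.7,-0.9],[0,-4.7,-0.9],[0,0,0],[0,0,0]], dr=[[0,0,0],[0,0,0],[0,0,0],[-10,0,0],[-10,0,0]], grip=[0,0,0,0,0])

```text
time: 9.88
tool_pos: [448.5, -35.2, 244.0]
tcp_rot: [-176.7, 89.8, 168.2]
ft_force: [0.6, -0.1, -0.0]
finger_gap: 0.4
```

>>> send_rows(offset=[[0,0,0],[0,0,0],[4,0,0],[4,0,0],[0,0,0]], dr=[[-10,0,0],[-10,0,0],[0,0,0],[0,0,0],[0,0,0]], grip=[0,0,0,0,0])

```text
time: 10.5
tool_pos: [446.0, -34.1, 161.1]
tcp_rot: [164.4, 89.4, 169.1]
ft_force: [0.2, -0.2, -0.1]
finger_gap: 0.0
```

```bash
python3 - <<'E'
from st import *
from meas import blob
need((450.5,-34.5,60),94.6)
w=snapshot("wrist"); cv2.imwrite("pics/w7.png",w["pixels"][:,:,::-1]); d=snapshot("scene"); e=snapshot("side")
for n,lo,hi in(("blue",(105,120,60),(125,255,255)),("yellow",(16,120,80),(28,255,255))):
  try:
    a,k=blob(w,lo,hi,(150,60,490,300)); b,k2=blob(d,lo,hi,(265,175,300,240)); c,k3=blob(e,lo,hi,(330,175,372,245))
    print(n,a.round(1),k,plane(w,[a],47.5).round(1),k2,plane(d,[b],47.5).round(1),k3,plane(e,[c],47.5).round(1),tri((w,a),(d,b)).round(1),tri((w,a),(e,c)).round(1))
  except Exception as x: print(n,x)
E
```

```text
t 10.5 pos [446.  -34.1 161.1] F [ 0.17 -0.15 -0.14] gap 0.0
[[-0.01  -0.081  0.997]
 [ 0.002  0.997  0.081]
 [-1.     0.003 -0.01 ]]
offset cm [10.1  -0.1   0.54]
turn 0 [ 0.07 -0.57 -0.16]
turn 180 [-179.93    0.25   -0.89]
blue [319.  203.5] 363 [[450.2 -34.9  47.5]] 33 [[450.9 -34.6  47.5]] 26 [[451.5 -32.2  47.5]] [450.5 -34.6  46.9] [451.6 -34.9  44.9]
yellow [271.4 203.5] 378 [[453.9 -80.5  47.5]] 31 [[453.9 -80.6  47.5]] 20 [[455.5 -77.5  47.5]] [453.9 -80.5  47.5] [455.7 -81.1  44.2]
```

View pics/w7.png

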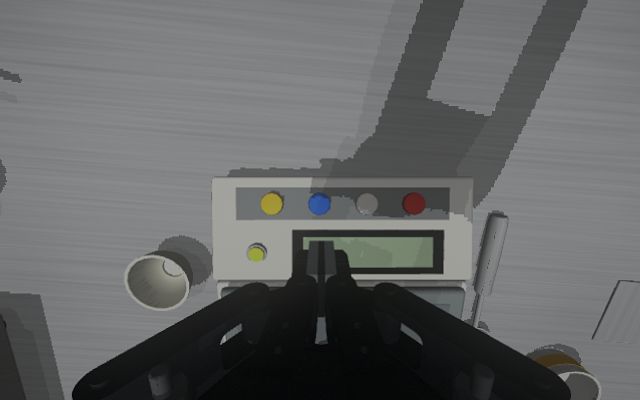

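The blue key is at (319,203), between yellow (271,203) and white (367,204). World position is (450.5,-34.6,47). Descending above it.

>>> send_rows(offset=[[0,0,0.4],[4,0,0],[3.5,0,0],[2,0,0],[0,0,0]], dr=[[0,-0.6,0],[0,0,0],[0,0,0],[0,0,0],[0,0,0]], grip=[0,0,0,0,0])

```text
time: 11.28
tool_pos: [454.4, -34.3, 70.8]
tcp_rot: [3.0, 89.5, 7.7]
ft_force: [-0.3, 0.5, 0.0]
finger_gap: 0.6
```

```bash
python3 - <<'E'
from st import *
need((449.5,-34.6,52),94.6)
w=snapshot("wrist"); cv2.imwrite("pics/w8.png",cv2.resize(w["pixels"][150:350,200:440],None,fx=3,fy=3)[:,:,::-1]); d=snapshot("scene"); cv2.imwrite("pics/sc8.png",cv2.resize(d["pixels"][150:270,240:370],None,fx=4,fy=4)[:,:,::-1])
E
```

```text
t 11.275 pos [454.4 -34.3  70.8] F [-0.31  0.54  0.02] gap 0.6
[[ 0.009 -0.082  0.997]
 [ 0.001  0.997  0.082]
 [-1.     0.     0.009]]
offset cm [ 1.88  0.01 -0.51]
turn 0 [ 0.08  0.52 -0.03]
turn 180 [-1.7992e+02  4.0000e-02  8.2000e-01]
```

View pics/w8.png

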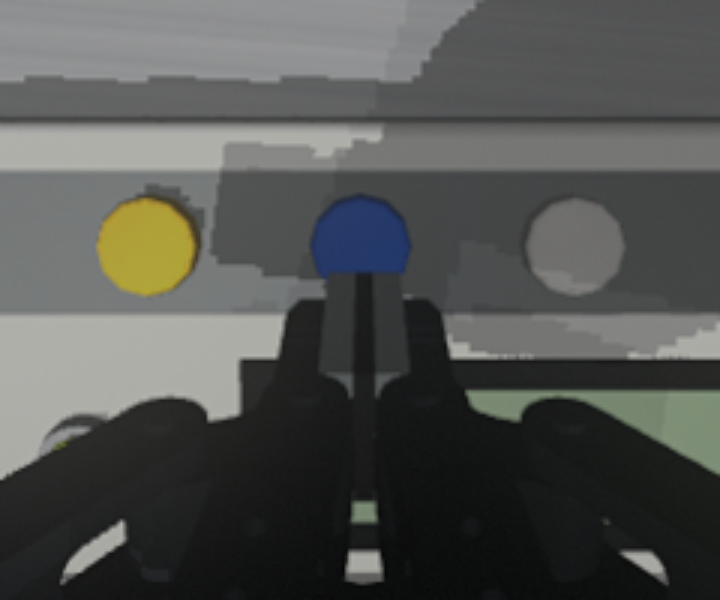

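View pics/sc8.png

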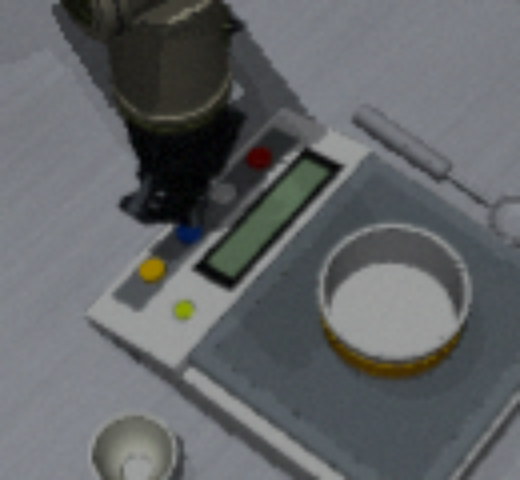

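The fingers are laterally centred on the blue key and well clear of yellow and white. I'll correct x by −5 mm and go down slowly.

>>> send_rows(offset=[[0,0,-0.5],[0.6,0,0],[0.6,0,0],[0.3,0,0],[0,0,0]], dr=[[0,0.5,0],[0,0,0],[0,0,0],[0,0,0],[0,0,0]], grip=[0,0,0,0,0])

```text
time: 12.0
tool_pos: [449.5, -34.7, 55.7]
tcp_rot: [19.2, 90.0, 23.9]
ft_force: [-0.0, -0.9, -0.2]
finger_gap: 0.0
```

>>> send_rows(offset=[[0.2,0,0],[0.1,0,0],[0.1,0,0],[0,0,0]], dr=[[0,0,0],[0,0,0],[0,0,0],[0,0,0]], grip=[0,0,0,0])

```text
time: 12.5
tool_pos: [449.9, -34.8, 52.2]
tcp_rot: [1.5, 89.9, 6.2]
ft_force: [0.1, 0.5, 1.4]
finger_gap: -0.1
```

>>> send_rows(offset=[[0.1,0,0],[0,0,0],[0,0,0]], dr=[[0,0,0],[0,0,0],[0,0,0]], grip=[0,0,0])

```text
time: 12.88
tool_pos: [450.0, -34.8, 51.3]
tcp_rot: [-1.1, 89.9, 3.6]
ft_force: [-0.4, -0.4, -0.6]
finger_gap: -0.1
```

>>> send_rows(offset=[[0.1,0,0],[0,0,0],[0,0,0]], dr=[[0,0,0],[0,0,0],[0,0,0]], grip=[0,0,0])

```text
time: 13.25
tool_pos: [450.2, -34.8, 50.5]
tcp_rot: [-1.1, 89.9, 3.5]
ft_force: [0.3, -0.2, 0.9]
finger_gap: -0.2
```

>>> send_rows(offset=[[0.1,0,0],[0,0,0],[0,0,0]], dr=[[0,0,0],[0,0,0],[0,0,0]], grip=[0,0,0])

```text
time: 13.62
tool_pos: [450.3, -34.8, 49.5]
tcp_rot: [-2.6, 89.9, 2.0]
ft_force: [1.6, 0.6, 2.6]
finger_gap: 0.2
```

>>> send_rows(offset=[[0.1,0,0],[0,0,0],[0,0,0]], dr=[[0,0,0],[0,0,0],[0,0,0]], grip=[0,0,0])

```text
time: 14.0
tool_pos: [450.2, -34.9, 48.4]
tcp_rot: [-4.0, 89.9, 0.7]
ft_force: [1.6, -0.7, 4.2]
finger_gap: 0.3
```

>>> send_rows(offset=[[0.1,0,0],[0,0,0],[0,0,0]], dr=[[0,0,0],[0,0,0],[0,0,0]], grip=[0,0,0])

```text
time: 14.38
tool_pos: [450.0, -34.9, 47.3]
tcp_rot: [-3.7, 89.9, 1.0]
ft_force: [1.4, -0.4, 4.9]
finger_gap: -0.4
```

>>> send_rows(offset=[[0.1,0,0],[0,0,0],[0,0,0]], dr=[[0,0,0],[0,0,0],[0,0,0]], grip=[0,0,0])

```text
time: 14.75
tool_pos: [450.3, -34.9, 46.6]
tcp_rot: [-3.1, 89.9, 1.6]
ft_force: [1.9, 0.3, 7.6]
finger_gap: -0.1
```

Force rises steadily 2.6 → 4.9 N, then stiffens to 7.6 N at z = 46.6. That is the key's bottom stop, about 3.7–4 mm after first contact. Quick look, then let go.

```bash
python3 - <<'E'
from st import *
w=snapshot("wrist"); d=snapshot("side")
cv2.imwrite("pics/w9.png",np.hstack([cv2.resize(w["pixels"][170:300,240:400],None,fx=2.4,fy=2.4),cv2.resize(d["pixels"][150:254,300:428],None,fx=3,fy=3)])[:,:,::-1])
E
```

```text
(no output)
```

View pics/w9.png

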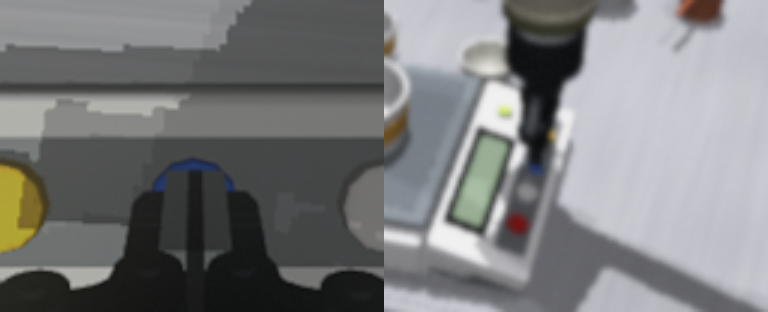

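>>> send_rows(offset=[[-0.3,0,0],[-0.5,0,0],[-1,0,0],[-3,0,0],[-5,0,0]], dr=[[0,0,0],[0,0,0],[0,0,0],[0,0,0],[0,0,0]], grip=[0,0,0,0,0])

```text
time: 15.48
tool_pos: [447.6, -34.4, 143.5]
tcp_rot: [156.0, 89.8, 160.7]
ft_force: [0.9, 0.0, 0.2]
finger_gap: -0.0
```

>>> send_rows(offset=[[-5,0,0],[-5,0,0],[0,0,-4],[0,0,0],[0,0,0]], dr=[[0,0,0],[0,0,0],[0,0,0],[0,0,0],[0,0,0]], grip=[0,0,0,0,0])

```text
time: 16.1
tool_pos: [409.7, -38.1, 244.2]
tcp_rot: [1.1, 89.9, 5.8]
ft_force: [0.3, 0.1, -0.5]
finger_gap: -0.0
```

```bash
python3 - <<'E'
from meas import *
s=r.sense(); print(s["time"],s["tool_pos"],s["ft_force"])
d=snapshot("scene");e=snapshot("side");w=snapshot("wrist"); cv2.imwrite("pics/w10.png",w["pixels"][:,:,::-1])
cv2.imwrite("pics/sc10.png",cv2.resize(d["pixels"][165:290,250:400],None,fx=4,fy=4,interpolation=cv2.INTER_CUBIC)[:,:,::-1])
cv2.imwrite("pics/si10.png",cv2.resize(e["pixels"][145:260,230:380],None,fx=4,fy=4,interpolation=cv2.INTER_CUBIC)[:,:,::-1])
a,_=blob(w,(105,120,60),(125,255,255),(100,60,500,330));b,_=blob(d,(105,120,60),(125,255,255),(265,175,300,240));print("blue",a,b,tri((w,a),(d,b)))
E
```

```text
16.1 [409.67545994 -38.06139682 244.2237404 ] [ 0.25464138  0.13505253 -0.54111894]
blue [320.38118812 209.66831683] [286.90909091 207.54545455] [450.44517375 -34.62204116  46.7481818 ]
```

View pics/w10.png

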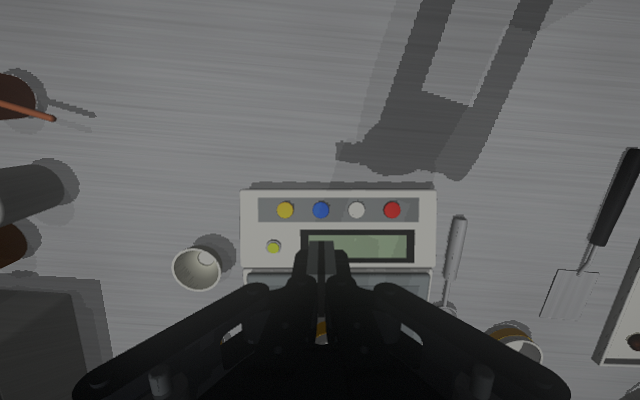

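View pics/sc10.png

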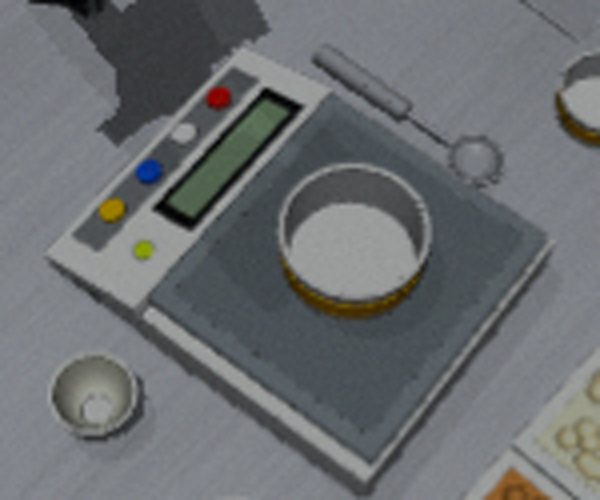

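View pics/si10.png

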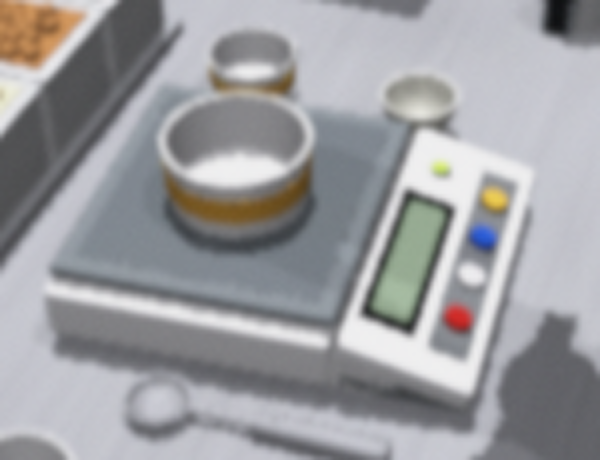

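At the press, only blue was covered, with yellow and white well to the sides. Afterwards the blue key is back up at z ≈ 46.7, the same as before. The tub is unmoved in the scene crop (279–430, 165–300) and the hand is clear. Handing in.

```bash
python3 - <<'E'
from meas import *
e=snapshot("side"); f=lambda L,o:[((x+.5)/4-.5+o[0],(y+.5)/4-.5+o[1]) for x,y in L]
print("side rim",rim(e,f([(158,146),(236,93),(315,146),(236,198)],(230,145))))
print(workorder.hand_in())
E
```

```text
side rim [633.59105906  14.63059279  61.14982673]
the job is handed in; nothing more can be done
None
```

I pushed the tub about 40 mm with two half-open fingers to the middle of the pan, then backed off. With the fingers shut I pressed the blue tare key down to its stop, let go and withdrew. The job was handed in after about 16 s, with no verdict reported.

**Tub position:** The last scene-camera fit puts the tub about 2 mm from the pan's middle, and it looked the same after the key press. The side-camera fit, made as I handed in, disagrees: it puts the tub about 8–11 mm off. I trust it less, because its rim radius came out at 61 mm instead of 58 and that camera gave y about 3 mm high earlier. Both results are inside the 15 mm limit.

**Key press:** The force rose to 4.9 N and then to 7.6 N at the stop, after about 3.7–4 mm of travel. The key's travel could not be read directly, so this comes from force and finger height. Afterwards the key top measured about 46.7 mm above the table, the same height as before.

**Everything else:** In the last pictures, the red, white and yellow keys showed no sign of being pressed. I saw no sign that any bystander had moved, though I did not measure them. The hand was clear of everything.

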